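# Clip the wavy-cut head onto the card trimmer

## Robot

A 6-joint arm with a two-finger parallel gripper is mounted at the origin on the work surface. World frame = base frame: x ahead of the robot, y to its left, z up, the work surface at z = 0. Lengths are in mm, angles in rad, forces in N, time in s.
With the tool pointing down it reaches from about 350 to 775 mm from the base axis. Payload 7.3 kg.
Tool frame: the origin (TCP) lies at the very end of the fingers, on their centre line; the grasp point (between the pads) lies 19 mm behind it; z points along the fingers, y is the line along which they close (so a half turn about z gives the same grasp; the last joint's range is limited). The gripper opens to 92 mm and grips with 3 to 60 N. Pads are 19 mm wide; open, the fingers measure 130 mm over their backs; the gripper's body (75 mm by 190 mm) begins 47 mm behind the grasp point.
Start: joints at [1.087, 0.342, 1.524, -0, 1.275, -0.146], TCP at [173.979, 495.357, 202.041] pointing down, gripper open.
Joint ranges: [-2.53, 2.53], [-0.77, 2.02], [0.04, 2.7], [-1, 4.14], [0.28, 2.66], [-3.11, 3.11]. Speed limits (rad/s): [2.57, 2.57, 3.14, 3.14, 3.14, 3.14].

## Interface

Orientations are given as [roll, pitch, yaw] about the fixed x, y, z axes, in that order (R = Rz(yaw) Ry(pitch) Rx(roll)).
In Python, from plant import bot gives the robot as it stands.
- The arm moves only by the tool jog_arm, never from a script. Its argument "targets" is a list of rows, each an object with "xyz": the shift along the tool's x, y, z as a fraction of full scale, a list of three; "spin": the turn about the tool's z as a fraction of full scale. In form: [{"xyz": [x, y, z], "spin": spin}, ...]. A call has exactly 10 rows; each row shifts and turns the commanded pose from where the row before left it, along the tool's axes as they then stand; what a row does not reach is not made up. Full scale, the value 1, is 80 mm for a shift and 0.1 rad for a turn. A row lasts 1/8 s, in which the tool goes at most 62.5 mm and 10.7 degrees, less where a joint would pass 70% of its speed; a pose out of reach is approached as far as the arm can. A call with a number of a shift or a turn outside -1 to 1 is refused whole. A call with a gripper value outside its range is refused whole. "gripper" is the opening in per cent of the stroke, from 0 (shut) to 100 (fully open), set as the call begins (left out, the last holds). The fingers move at their own pace and stop on an object; the grip force is fixed at half the most. Time passes only in rows, so rows that do not move let the fingers close, or fill a call up. It gives the time, the measured TCP pose, the force, the opening and the grip force at its end, in the units of the state.
- bot.get_obs(): the state, without advancing time (a new reading comes with each control period).
- bot.capture(name): name is "scene" or "top" or "wrist"; returns the picture (420x560x3 uint8, blue, green, red); there is no depth.
- bot.get_calibration(name): a dict with "vfov" (degrees; the focal length in pixels is half the picture's height over the tangent of half this angle, whatever the lens; pixels are square), "cx", "cy" (the principal point, pixels), "eye" and "rotation" of the camera in the world. Camera axes: x right, y down, z forward; pixel columns grow to the right and rows downward; lengths in mm; the calibration is good to about 2 mm. The wrist camera is an equidistant fisheye: a pixel r from the principal point sees the ray r / f radians off the axis. A picture is of the moment at which its call begins: read the wrist's pose just before it. get_calibration takes no time and is no camera call; for the wrist camera it gives the pose at the moment of the call.
- bot.close_job(): hands the job in; it is judged then, once.
The state is a dict: "time": time; "joint_positions": joint angles; "dq": joint speeds; "tau": joint torques, N m; "tool_pos": TCP position; "tcp_rot": TCP orientation; "contact_force": force on the tool from outside, world axes, zero at the start; "moment": the same for the moment, N m; "grip_width": finger opening in mm; "finger_force": force on a finger pad.
Only numpy, scipy, OpenCV 4.12 (cv2) and the standard library are available. Lean on these libraries where they do the work, as an engineer would, in place of code of your own. Each camera call takes 0.05 s, during which the arm holds its last target. There are 200 camera calls.

## Task

Take the orange wavy-cut head from the white rack and press it straight down onto the bare carriage of the card trimmer until both green hooks have clicked into its end windows, feeling for the clicks and never forcing it. Then hold the head by its grip and draw it with the carriage along the rail to the red stop, ready for the first cut, and let go. Leave the spare heads and everything else on the table where they are.

Things in the scene. Friction and masses are not known exactly. Their poses are not given: they have to be found in the camera images.
- head_orange_grip (a point): Orange cutting head, loose, 65 mm tall, 70 g: a hood with a grip block on its roof, 24 mm wide (x), 40 long (y), 38 high, a white zigzag on top. This point: on its axis, 50 mm above its underside, 23 above the roof, 15 below the top. z up, y along its length (goes along the rail, either way round). Grip it across x, fingertips above the roof.
- head_orange: The same head; origin at the centre of its underside, axes the same. The hood is 40 x 60 x 27 mm (x, y, z), hollow and open below: 34 x 50 mm inside, 22 deep. Each end wall (+y and -y, 5 mm thick) has a window 16 mm wide above a sill 6 mm high.
- head_blue_grip (a point): A spare cutting head of the same shape and size as the orange one, blue, standing in the rack; leave it there. This point is on its axis, 50 mm above its underside.
- head_grey_grip (a point): A spare cutting head of the same shape and size as the orange one, grey, standing in the rack; leave it there. This point is on its axis, 50 mm above its underside.
- rack: White plastic rack, 210 x 52 mm (x, y), with three wells in a line along its x, 69 mm apart, walls 12 mm high, floors 4 mm above the table. The three heads stand in it in any order, the length (y) of each along the rack's x. Origin at the centre of its underside.
- trimmer: Card trimmer, fixed: grey board 210 x 400 mm, top 16 mm above the table, with an aluminium rail (top at 30 mm) and end blocks 50 mm high, the stop at its -y end red, the other black. Origin on the table below the rail's middle; y along the rail away from the red stop. Keep the push on the head below 25 N: more breaks hooks or blade.
- seat (a point): Centre of the carriage's flat grey top, 52 x 76 mm (x across the rail, y along it), 52 mm above the table. Four pointed pins on it, 20 mm high, fill 31 x 47 mm: the hood fits over them with 1.5 mm play a side. Home: the head's underside lies on it (grip point 50 to 51 mm above). It is sprung: sinks from about 3 N, 1 mm per 2 N, to a hard stop at 8 mm.
- carriage (a joint): Distance of the carriage from its end position at the red stop, m: 0 at the stop, 0.268 at the black end. It slides with 1 to 2 N of drag. Its end position has the seat 134 mm from the trimmer's origin.
- hook_left (a joint): Bend of the green snap hook at the seat's +y end (19 mm high, 12 wide), rad: 0 upright, at rest or clicked home over the sill; about 0.15 to 0.2 while a sill pushes it inward. Both hooks together give way at a downward push of 10 to 17 N on the head, the carriage's top having sunk several mm by then.
- hook_right (a joint): The same for the green hook at the seat's -y end (the side of the red stop).
- glue_bead: White glue bottle with a pink bead on its nozzle, 44 mm thick, 145 mm tall, loose; origin at the centre of its underside. Leave it standing.
- glue_plain: White glue bottle with an open nozzle, 44 mm thick, 135 mm tall, loose; origin at the centre of its underside. Leave it standing.
- paper_cup: Cream paper cup, 80 mm wide, 105 mm tall, loose; origin at the centre of its underside. Leave it standing.
- scissors: Scissors with blue handles, 165 mm long, lying on the table, loose; origin at the rivet on the table. Leave them.
- plate: White plate, 210 mm wide, 14 mm high, with card houses on it, loose; origin at the centre of its underside. Leave it.
Things that resemble listed ones, but are neither listed nor needed, are in the scene too. Of the things that look like the head_orange, the smallest one is meant.

How it is judged (in metres and radians):
On the way, in this order (a step that is already met when the one before it is completed fails the run):
1. the orange head is pressed home on the carriage with both hooks clicked, while the carriage is still away from the red stop (z of head_orange_grip in the frame of seat between 0.047 and 0.0525 m and x of head_orange_grip in the frame of seat between -0.004 and 0.004 m and y of head_orange_grip in the frame of seat between -0.004 and 0.004 m and angle between the y axis of head_orange_grip and the y axis of seat, either way round below 0.08 rad and angle between the z axis of head_orange_grip and the z axis of seat, either way round below 0.05 rad and value of joint each of hook_left, hook_right below 0.04 rad and value of joint carriage above 0.04 m), for 0.2 s.
2. the carriage, with the head on it, is drawn to the red stop (z of head_orange_grip in the frame of seat between 0.047 and 0.0525 m and x of head_orange_grip in the frame of seat between -0.004 and 0.004 m and y of head_orange_grip in the frame of seat between -0.004 and 0.004 m and angle between the y axis of head_orange_grip and the y axis of seat, either way round below 0.08 rad and angle between the z axis of head_orange_grip and the z axis of seat, either way round below 0.05 rad and value of joint each of hook_left, hook_right below 0.04 rad and value of joint carriage below 0.012 m), for 0.2 s.
At the end, for the whole second after the job is handed in: The orange head sits home on the carriage (underside within 2.5 mm of the seat, centred within 4 mm, square to the rail and level), both hooks back upright (under 0.04 rad) over their sills, the carriage within 12 mm of its end position at the red stop, all at rest and released (all of step 2 and linear speed of head_orange below 0.01 m/s); the robot touches nothing.
It fails at once if the head is forced: more than 30 N between it and the trimmer (contact force between head_orange and trimmer above 30 N).
It fails at once if a spare head is moved more than 20 mm (distance of any of head_blue_grip, head_grey_grip from where it was at the start of the episode above 0.02 m).
It fails at once if a thing standing about on the table is moved more than 20 mm (distance of any of glue_bead, glue_plain, paper_cup, scissors, plate from where it was at the start of the episode above 0.02 m).
It also fails if it takes over 59 s, if anything falls off the work surface, if the arm or the gripper's body presses on something with over 40 N, if the wrist force passes 120 N, or if a joint passes its speed limit or range.

## Working session

There is one attempt and no reset: what is moved stays moved. The work goes in short steps, Python scripts to look and compute and a tool call to move; the robot and the scene stay as the last step left them, time stands still between calls to the robot, and variables do not carry over. Pictures are saved under pics/ and viewed, at most 10 in all, crops included, and the job is handed in when it is done.

Besides the shell and the picture viewer there is one more tool, called after ">>>" in YAML: its name, and indented under it one key for each argument. jog_arm: Moves the arm, as the interface text tells. Shift numbers are shares of 80 mm and turn numbers shares of 0.1 rad, none past 1 either way. Its arguments: {"type":"object","properties":{"targets":{"type":"array","items":{"type":"object","properties":{"xyz":{"type":"array","items":{"type":"number"}},"spin":{"type":"number"}}}},"gripper":{"type":"number"}},"required":["targets"]}

```bash
mkdir -p pics; python3 - <<'E'
from plant import bot
import cv2
o=bot.get_obs(); print(o)
for n in ["scene","top"]:
    cv2.imwrite(f"pics/{n}0.png",bot.capture(n)); print(bot.get_calibration(n))
E
```

```text
{'time': 0.0, 'joint_positions': array([ 1.08699259e+00,  3.42709142e-01,  1.52503095e+00, -2.30421402e-06,
        1.27538248e+00, -1.45996709e-01]), 'dq': array([ 1.94485886e-03,  2.58911904e-04,  1.75713013e-03, -1.45946339e-04,
       -1.92161178e-03,  3.26157680e-05]), 'tau': array([ 8.03439689e-04, -4.31249177e+01, -2.44221961e+01,  7.18295923e-02,
        5.57357760e-02, -1.44264586e-04]), 'tool_pos': array([173.76304524, 494.93710232, 201.3471731 ]), 'tcp_rot': array([-3.14007868e+00, -2.20391332e-04,  2.80378613e+00]), 'contact_force': array([-0.23931595, -0.21440855, -0.47262451]), 'moment': array([0.01059167, 0.05650873, 0.04609782]), 'finger_force': 0.0, 'grip_width': 91.64402096341568}
{'vfov': 55.52308447530729, 'cx': 279.7051235636347, 'cy': 210.43357899847595, 'eye': array([ 920.24330833, -514.4129049 , 1135.4376061 ]), 'rotation': array([-2.57034503e+00,  2.19811234e-03,  6.52533806e-01])}
{'vfov': 52.62303049727243, 'cx': 273.4100630146886, 'cy': 207.29970190233178, 'eye': array([ 352.27961024,   40.41607114, 1343.42587794]), 'rotation': array([-3.01937503, -0.02280355, -1.54435285])}
```

View pics/scene0.png

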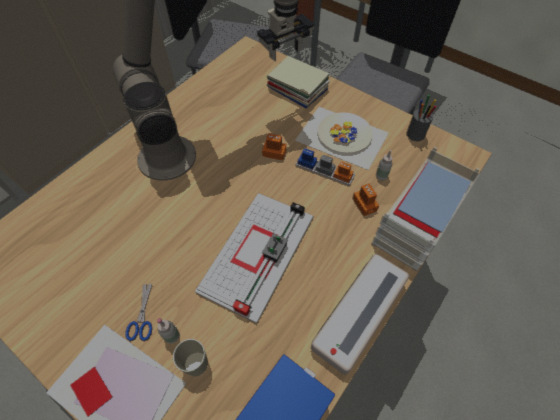

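View pics/top0.png

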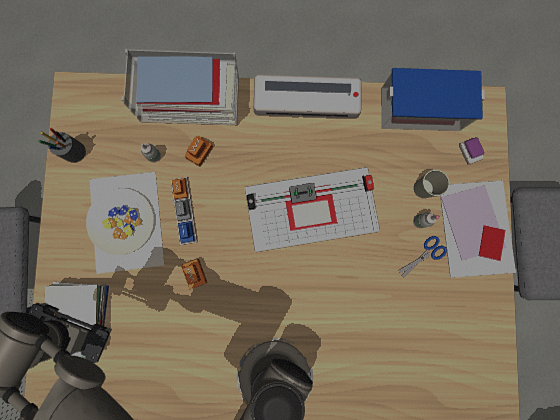

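The scene view shows the rack with blue, grey and orange heads at (307,158), (327,165) and (344,170), plus two larger orange decoys outside it. In the top view the rack's orange head is at (180,188), the carriage at (302,192), the red stop at (369,182) and the black end block at (251,201).

```bash
cat > h.py <<'E'
from plant import bot
import numpy as np, cv2
from scipy.spatial.transform import Rotation as R
def ray(c,uv,fish=False):
    f=210/np.tan(np.radians(c["vfov"]/2)); d=(np.array(uv,float)-[c["cx"],c["cy"]])
    if fish:
        r=np.hypot(*d); t=r/f; v=np.r_[d/max(r,1e-9)*np.sin(t),np.cos(t)]
    else: v=np.r_[d/f,1]
    return R.from_euler("xyz",c["rotation"]).apply(v)
def at(c,uv,z,fish=False):
    v=ray(c,uv,fish); return c["eye"]+v*(z-c["eye"][2])/v[2]
def proj(c,P,fish=False):
    f=210/np.tan(np.radians(c["vfov"]/2)); p=R.from_euler("xyz",c["rotation"]).inv().apply(np.array(P,float)-c["eye"])
    if fish:
        r=np.hypot(p[0],p[1]); return np.array([c["cx"],c["cy"]])+f*np.arctan2(r,p[2])*p[:2]/r
    return np.array([c["cx"],c["cy"]])+f*p[:2]/p[2]
def delta(goal,yaw=None):
    "shift in tool axes (units of 80mm) and spin (units of .1rad) from the measured pose"
    o=bot.get_obs(); T=R.from_euler("xyz",o["tcp_rot"])
    d=T.inv().apply(np.array(goal,float)-o["tool_pos"])/80
    s=None
    if yaw is not None: 
        s=-((yaw-o["tcp_rot"][2]+np.pi/2)%np.pi-np.pi/2)/.1
    return d.round(3),s
E
python3 - <<'E'
from h import *
c=bot.get_calibration("top")
for n,uv,z in [("orange top",(180,185),69),("grey",(183,208),69),("blue",(187,231),69),("rack end a",(178,177),16),("rack end b",(190,244),16),("seat",(302,193),52),("red",(369,182),50),("black",(251,201),50)]:
    print(n,at(c,uv,z).round(0))
im=cv2.imread("pics/top0.png")
a=cv2.resize(im[165:255,140:220],None,fx=6,fy=6,interpolation=2);b=cv2.resize(im[160:220,235:385],None,fx=5.3,fy=5.3,interpolation=2)[:, :800]
cv2.imwrite("pics/a.png",a);cv2.imwrite("pics/b.png",b)
print(bot.get_calibration("wrist"))
E
```

```text
orange top [569. 300.  69.]
grey [499. 287.  69.]
blue [431. 272.  69.]
rack end a [604. 319.  16.]
rack end b [394. 270.  16.]
seat [559. -72.  52.]
red [ 600. -280.   50.]
black [529.  84.  50.]
{'vfov': 65.70646984690485, 'cx': 279.041030633923, 'cy': 211.00946793518955, 'eye': array([ 96.33416702, 521.55855021, 383.72687024]), 'rotation': array([2.83985794e+00, 1.01402042e-03, 1.23110217e+00])}
```

```bash
python3 - <<'E'
from h import *
print(delta([569,300,190],0.2))
c=bot.get_calibration("top"); print(at(c,(150,152),100),at(c,(200,148),60))
E
```

```text
(array([-5.469, -0.662,  0.142]), np.float64(-5.378149653657069))
[660.87836383 387.99500349 100.        ] [688.37900043 246.72171096  60.        ]
```

View pics/a.png

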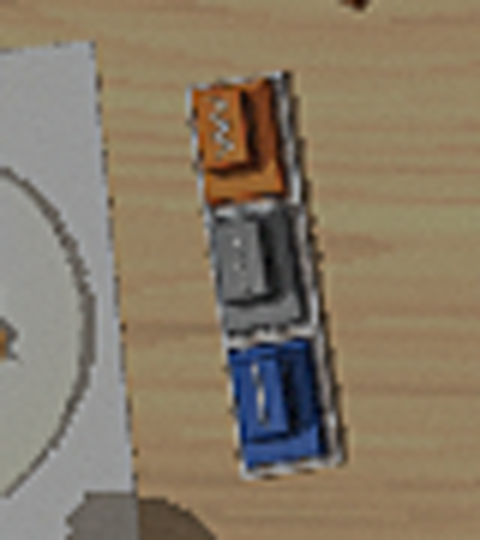

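View pics/b.png

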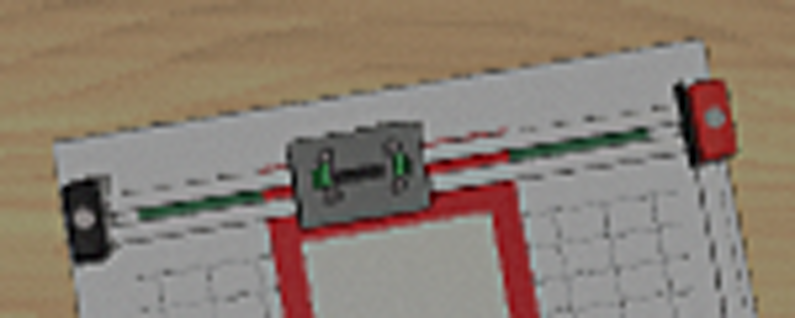

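Crop a shows the orange head at the far end of the rack, with its grip top at about full-image (177,186). Crop b shows the carriage plate centred near (303,193), its green hooks along the rail, and the red stop to the right. Next I move above the orange head.

>>> jog_arm:
  targets:
    - {"xyz":[-0.6,-0.07,0],"spin":0}
    - {"xyz":[-0.6,-0.07,0],"spin":0}
    - {"xyz":[-0.6,-0.07,0],"spin":0}
    - {"xyz":[-0.6,-0.07,0],"spin":0}
    - {"xyz":[-0.6,-0.07,0],"spin":0}
    - {"xyz":[-0.6,-0.07,0],"spin":0}
    - {"xyz":[-0.6,-0.07,0],"spin":0}
    - {"xyz":[-0.6,-0.07,0],"spin":0}
    - {"xyz":[-0.6,-0.07,0],"spin":0}
    - {"xyz":[0,0,0],"spin":-1}
  gripper: 60

```text
time: 1.35
tool_pos: [567.4, 302.1, 200.5]
tcp_rot: [-3.14, -0.001, 2.902]
contact_force: [-1.0, 0.0, -1.2]
grip_width: 55.1
finger_force: 0.0
```

>>> jog_arm:
  targets:
    - {"xyz":[0,0,0],"spin":-1}
    - {"xyz":[0,0,0],"spin":-1}
    - {"xyz":[0,0,0],"spin":-1}
    - {"xyz":[0,0,0],"spin":-1}
    - {"xyz":[0,0,0],"spin":-0.4}
    - {"xyz":[0,0,0],"spin":0}
    - {"xyz":[0,0,0],"spin":0}
    - {"xyz":[0,0,0],"spin":0}
    - {"xyz":[0,0,0],"spin":0}
    - {"xyz":[0,0,0],"spin":0}

```text
time: 2.6
tool_pos: [564.8, 304.6, 202.0]
tcp_rot: [3.141, 0.0, -2.939]
contact_force: [0.0, -0.1, 0.2]
grip_width: 54.9
finger_force: 0.0
```

```bash
python3 - <<'E'
from h import *
o=bot.get_obs();print(o["time"],o["tool_pos"],o["tcp_rot"],o["joint_positions"])
c=bot.get_calibration("wrist");im=bot.capture("wrist");np.save("c1.npy",c,allow_pickle=True);cv2.imwrite("pics/w1.png",im);print(c)
t=bot.get_calibration("top")
print("top grip",at(t,(177.0,186.3),69)); print("rack",at(t,(184.3,210.8),16),"seat",at(t,(303.1,192.8),52))
for n,u in [("red",(370,182.2)),("black",(250.9,201))]: print(n,at(t,u,50))
print([proj(c,at(t,(177.0,186.3),69),True)])
E
```

```text
2.6 [564.84809027 304.64237462 202.02261122] [ 3.14149931e+00  3.00744385e-06 -2.93947894e+00] [ 3.75239134e-01  5.62233861e-01  1.16854053e+00  9.26105325e-05
  1.41079922e+00 -1.39768566e+00]
{'vfov': 65.70646984690485, 'cx': 279.041030633923, 'cy': 211.00946793518955, 'eye': array([484.35700481, 287.94369578, 384.33674842]), 'rotation': array([ 2.83935160e+00, -6.05759009e-04,  1.77098375e+00])}
top grip [565.05364584 308.95786157  69.        ]
rack [496.91055977 293.19096214  16.        ] seat [559.36061117 -75.14362379  52.        ]
red [ 599.26789238 -282.95418386   50.        ]
black [529.38048738  84.76377247  50.        ]
[array([283.38613612, 196.67328677])]
```

View pics/w1.png

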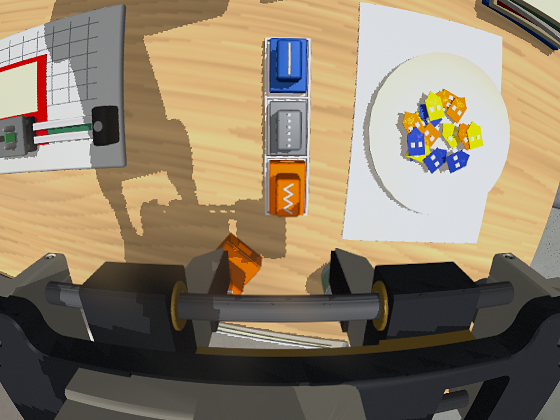

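The wrist view shows the three heads in a vertical line, orange nearest with its grip top at about (289,195). The rack corners are near (265,38), (308,38), (265,215) and (308,215), and the gripper is clear of them.

```bash
python3 - <<'E'
from h import *
c=np.load("c1.npy",allow_pickle=True).item()
im=cv2.imread("pics/w1.png")[150:225,245:330]
cv2.imwrite("pics/w1c.png",cv2.resize(im,None,fx=8,fy=8,interpolation=2))
print("grip",at(c,(288.5,195),69,True))
for u in [(265,38),(308,38),(308,215),(265,215)]: print(at(c,u,16,True).round(1))
E
```

```text
grip [562.33458992 313.62659804  69.        ]
[402.9 255.7  16. ]
[393.  302.5  16. ]
[594.9 345.9  16. ]
[605.1 295.6  16. ]
```

View pics/w1c.png

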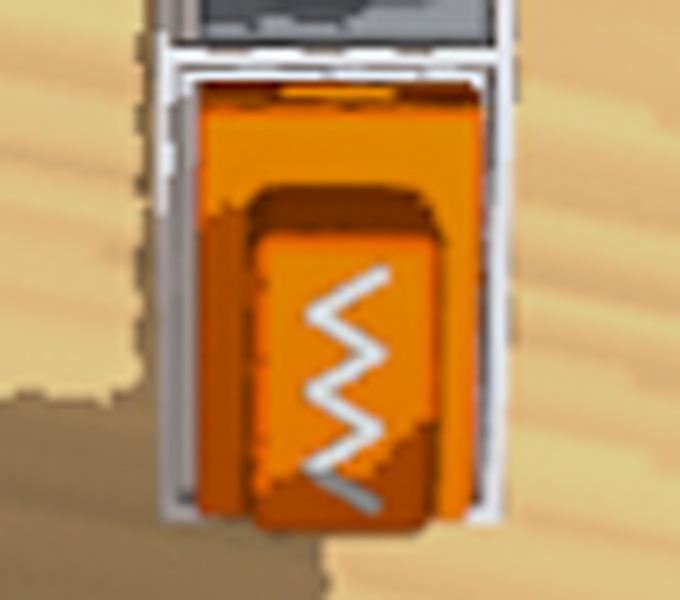

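```bash
python3 - <<'E'
from h import *
c=np.load("c1.npy",allow_pickle=True).item()
P=[at(c,(245+u/8-.06,150+v/8-.06),69,True) for u,v in [(258,235),(438,235),(430,527),(256,527)]]
for p in P: print(p.round(1))
m=np.mean(P,0);print("centre",m, "w",np.linalg.norm(P[0]-P[1]),np.linalg.norm(P[2]-P[3]),"l",np.linalg.norm(P[0]-P[3]),np.linalg.norm(P[1]-P[2]))
print([np.arctan2(*(b-a)[1::-1]) for a,b in [(P[0],P[3]),(P[1],P[2])]])
m[2]=60;print(delta(m,0.203))
E
```

```text
[548.9 299.4  69. ]
[544.4 321.2  69. ]
[581.7 328.4  69. ]
[586.1 306.6  69. ]
centre [565.28179203 313.88198797  69.        ] w 22.27607499256928 22.22147453443475 l 37.96659959812175 38.017649949229586
[np.float64(0.1919221927202611), np.float64(0.1904979208796648)]
(array([-0.028,  0.112,  1.776]), np.float64(-0.008887726591737533))
```

>>> jog_arm:
  targets:
    - {"xyz":[-0.03,0.11,0],"spin":0}
    - {"xyz":[0,0,0.35],"spin":0}
    - {"xyz":[0,0,0.35],"spin":0}
    - {"xyz":[0,0,0.35],"spin":0}
    - {"xyz":[0,0,0.35],"spin":0}
    - {"xyz":[0,0,0.35],"spin":0}
    - {"xyz":[0,0,0.2],"spin":0}
    - {"xyz":[0,0,0.1],"spin":0}
    - {"xyz":[0,0,0.03],"spin":0}
    - {"xyz":[0,0,0],"spin":0}
  gripper: 60

```text
time: 3.9
tool_pos: [566.0, 314.0, 36.4]
tcp_rot: [3.141, 0.001, -2.939]
contact_force: [-0.9, -0.4, 0.9]
grip_width: 55.4
finger_force: 0.0
```

>>> jog_arm:
  targets:
    - {"xyz":[0,0,0],"spin":0}
    - {"xyz":[0,0,0],"spin":0}
    - {"xyz":[0,0,0],"spin":0}
    - {"xyz":[0,0,0],"spin":0}
    - {"xyz":[0,0,0],"spin":0}
    - {"xyz":[0,0,0],"spin":0}
    - {"xyz":[0,0,0],"spin":0}
    - {"xyz":[0,0,0],"spin":0}
    - {"xyz":[0,0,0],"spin":0}
    - {"xyz":[0,0,0],"spin":0}
  gripper: 0

```text
time: 5.15
tool_pos: [565.5, 313.8, 35.8]
tcp_rot: [3.142, 0.0, -2.939]
contact_force: [-0.6, -0.4, 2.8]
grip_width: 23.4
finger_force: 30.0
```

>>> jog_arm:
  targets:
    - {"xyz":[0,0,-0.1],"spin":0}
    - {"xyz":[0,0,-0.25],"spin":0}
    - {"xyz":[0,0,-0.35],"spin":0}
    - {"xyz":[0,0,-0.4],"spin":0}
    - {"xyz":[0,0,-0.4],"spin":0}
    - {"xyz":[0,0,-0.3],"spin":0}
    - {"xyz":[0,0,0],"spin":0}
    - {"xyz":[0,0,0],"spin":0}
    - {"xyz":[0,0,0],"spin":0}
    - {"xyz":[0,0,0],"spin":0}

```text
time: 6.4
tool_pos: [565.1, 313.6, 178.6]
tcp_rot: [-3.141, -0.002, -2.939]
contact_force: [0.2, -0.3, 0.0]
grip_width: 23.9
finger_force: 30.0
```

```bash
python3 - <<'E'
from h import *
o=bot.get_obs();print(o["time"],o["tool_pos"],o["contact_force"],o["grip_width"])
print(delta([520,-30,o["tool_pos"][2]],1.763-np.pi))
E
```

```text
6.4 [565.10563222 313.58614224 178.58794368] [ 0.1960279  -0.28606205  0.0008858 ] 23.908675530597126
(array([ 1.415e+00, -4.094e+00,  3.000e-03]), np.float64(-15.608113227667442))
```

>>> jog_arm:
  targets:
    - {"xyz":[0.06,-0.3,0],"spin":0.5}
    - {"xyz":[0.1,-0.6,0],"spin":0}
    - {"xyz":[0.12,-0.6,0],"spin":0}
    - {"xyz":[0.12,-0.6,0],"spin":0}
    - {"xyz":[0.12,-0.6,0],"spin":0}
    - {"xyz":[0.12,-0.6,0],"spin":0}
    - {"xyz":[0.12,-0.6,0],"spin":0}
    - {"xyz":[0.12,-0.6,0],"spin":0}
    - {"xyz":[0.12,-0.6,0],"spin":0}
    - {"xyz":[0.06,-0.45,0],"spin":0.5}

```text
time: 7.65
tool_pos: [549.7, -140.1, 179.3]
tcp_rot: [3.142, -0.0, -3.042]
contact_force: [1.0, 0.0, -0.7]
grip_width: 23.7
finger_force: 30.0
```

>>> jog_arm:
  targets:
    - {"xyz":[0,0,0],"spin":1}
    - {"xyz":[0,0,0],"spin":1}
    - {"xyz":[0,0,0],"spin":1}
    - {"xyz":[0,0,0],"spin":1}
    - {"xyz":[0,0,0],"spin":1}
    - {"xyz":[0,0,0],"spin":1}
    - {"xyz":[0,0,0],"spin":1}
    - {"xyz":[0,0,0],"spin":1}
    - {"xyz":[0,0,0],"spin":1}
    - {"xyz":[0,0,0],"spin":1}

```text
time: 8.9
tool_pos: [550.0, -137.9, 179.2]
tcp_rot: [-3.141, -0.001, 2.241]
contact_force: [0.4, -0.2, -0.1]
grip_width: 23.5
finger_force: 30.0
```

>>> jog_arm:
  targets:
    - {"xyz":[0,0,0],"spin":1}
    - {"xyz":[0,0,0],"spin":1}
    - {"xyz":[0,0,0],"spin":1}
    - {"xyz":[0,0,0],"spin":1}
    - {"xyz":[0,0,0],"spin":0.7}
    - {"xyz":[0,0,0],"spin":0}
    - {"xyz":[0,0,0],"spin":0}
    - {"xyz":[0,0,0],"spin":0}
    - {"xyz":[0,0,0],"spin":0}
    - {"xyz":[0,0,0],"spin":0}

```text
time: 10.15
tool_pos: [550.2, -138.0, 179.6]
tcp_rot: [3.141, -0.0, 1.774]
contact_force: [-1.3, 0.1, 0.5]
grip_width: 23.4
finger_force: 30.0
```

```bash
python3 - <<'E'
from h import *
o=bot.get_obs();print(o["time"],o["tool_pos"],o["tcp_rot"],o["grip_width"])
c=bot.get_calibration("wrist");im=bot.capture("wrist");np.save("c2.npy",c,allow_pickle=True);cv2.imwrite("pics/w2.png",im)
print(proj(c,[559.4,-75,52],True))
E
```

```text
10.15 [ 550.17891222 -138.0140979   179.62013403] [ 3.14147558e+00 -5.04843693e-05  1.77398783e+00] 23.417264133626105
[303.51390451 134.77014365]
```

View pics/w2.png

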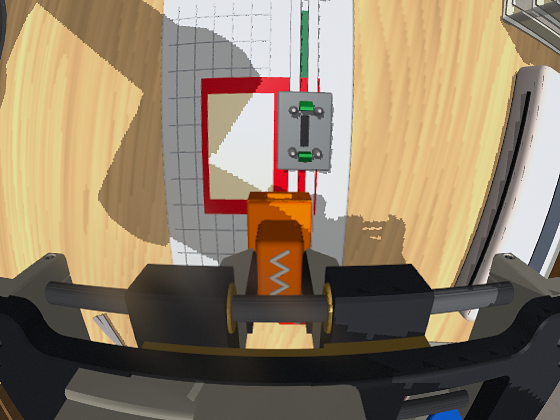

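The wrist view shows the held head square in the fingers at about (280,250). The carriage is clear of it: plate about (278–331, 92–171), green hooks at (306,105) and (306,156), and pins around them.

```bash
python3 - <<'E'
import cv2
im=cv2.imread("pics/w2.png")[85:180,240:350]
cv2.imwrite("pics/w2c.png",cv2.resize(im,None,fx=6,fy=6,interpolation=2))
E
```

```text
(no output)
```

View pics/w2c.png

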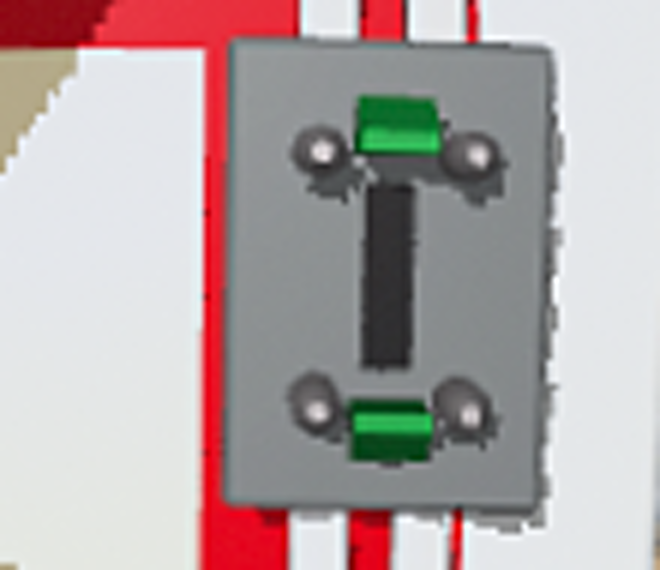

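```bash
python3 - <<'E'
from h import *
c=np.load("c2.npy",allow_pickle=True).item()
for z,L in [(52,[(228,40),(550,46),(543,507),(224,503)]),(72,[(322,150),(480,155),(468,415),(316,410)])]:
    P=np.array([at(c,(240+u/6-.08,85+v/6-.08),z,True) for u,v in L]); n=np.linalg.norm
    print(P.mean(0),"w",n(P[0]-P[1]),n(P[2]-P[3]),"l",n(P[0]-P[3]),n(P[1]-P[2]),[np.arctan2(*(P[a]-P[b])[1::-1]) for a,b in [(0,3),(1,2)]])
    m=P.mean(0); m[2]=115; print(delta(m,1.765))
# held head: roof corner check, project expected near roof edge
E
```

```text
[559.5591552  -70.93264903  52.        ] w 50.5277751928497 51.7058138324841 l 74.1020303897588 74.42415324926972 [np.float64(1.7629495081278475), np.float64(1.77880539098287)]
(array([0.798, 0.284, 0.808]), np.float64(0.08918638832835724))
[559.38497479 -71.11176172  72.        ] w 23.284019496192208 22.81590535162753 l 38.85177103542788 39.064059825434164 [np.float64(1.755216535037959), np.float64(1.74322145036194)]
(array([0.796, 0.282, 0.808]), np.float64(0.08918638832835724))
```

>>> jog_arm:
  targets:
    - {"xyz":[0.1,0.04,0],"spin":0.11}
    - {"xyz":[0.25,0.08,0],"spin":0}
    - {"xyz":[0.25,0.09,0],"spin":0}
    - {"xyz":[0.2,0.07,0],"spin":0}
    - {"xyz":[0,0,0.2],"spin":0}
    - {"xyz":[0,0,0.3],"spin":0}
    - {"xyz":[0,0,0.2],"spin":0}
    - {"xyz":[0,0,0.1],"spin":0}
    - {"xyz":[0,0,0],"spin":0}
    - {"xyz":[0,0,0],"spin":0}

```text
time: 11.45
tool_pos: [560.4, -71.0, 116.4]
tcp_rot: [3.14, 0.001, 1.763]
contact_force: [0.2, 0.7, -0.1]
grip_width: 23.8
finger_force: 30.0
```

```bash
python3 - <<'E'
from h import *
o=bot.get_obs();print(o["time"],o["tool_pos"],o["tcp_rot"],o["grip_width"],o["contact_force"],o["moment"])
print(delta([559.5,-71,112],1.762))
E
```

```text
11.45 [560.40213065 -71.03467305 116.373648  ] [3.14024376e+00 5.58075092e-04 1.76266021e+00] 23.755857521020193 [ 0.24767419  0.72386724 -0.13868259] [-0.08944487  0.07631312 -0.01126042]
(array([ 0.003, -0.011,  0.055]), np.float64(0.006602120630048169))
```

>>> jog_arm:
  targets:
    - {"xyz":[0,0,0.03],"spin":0}
    - {"xyz":[0,0,0.03],"spin":0}
    - {"xyz":[0,0,0.03],"spin":0}
    - {"xyz":[0,0,0.03],"spin":0}
    - {"xyz":[0,0,0.03],"spin":0}
    - {"xyz":[0,0,0.03],"spin":0}
    - {"xyz":[0,0,0.03],"spin":0}
    - {"xyz":[0,0,0],"spin":0}
    - {"xyz":[0,0,0],"spin":0}
    - {"xyz":[0,0,0],"spin":0}

```text
time: 12.7
tool_pos: [559.9, -70.9, 98.9]
tcp_rot: [3.141, -0.0, 1.763]
contact_force: [-0.0, 0.3, -1.4]
grip_width: 23.3
finger_force: 30.0
```

>>> jog_arm:
  targets:
    - {"xyz":[0,0,0.02],"spin":0}
    - {"xyz":[0,0,0.02],"spin":0}
    - {"xyz":[0,0,0.02],"spin":0}
    - {"xyz":[0,0,0.02],"spin":0}
    - {"xyz":[0,0,0.02],"spin":0}
    - {"xyz":[0,0,0],"spin":0}
    - {"xyz":[0,0,0],"spin":0}
    - {"xyz":[0,0,0],"spin":0}
    - {"xyz":[0,0,0],"spin":0}
    - {"xyz":[0,0,0],"spin":0}

```text
time: 13.95
tool_pos: [560.0, -70.9, 90.9]
tcp_rot: [3.141, 0.0, 1.763]
contact_force: [0.5, 1.3, 3.8]
grip_width: 23.4
finger_force: 30.0
```

>>> jog_arm:
  targets:
    - {"xyz":[0,0,0.01],"spin":0}
    - {"xyz":[0,0,0.01],"spin":0}
    - {"xyz":[0,0,0.01],"spin":0}
    - {"xyz":[0,0,0.01],"spin":0}
    - {"xyz":[0,0,0],"spin":0}
    - {"xyz":[0,0,0],"spin":0}
    - {"xyz":[0,0,0],"spin":0}
    - {"xyz":[0,0,0],"spin":0}
    - {"xyz":[0,0,0],"spin":0}
    - {"xyz":[0,0,0],"spin":0}

```text
time: 15.2
tool_pos: [560.0, -71.0, 88.0]
tcp_rot: [3.141, 0.0, 1.763]
contact_force: [-1.2, 0.6, 6.6]
grip_width: 23.2
finger_force: 30.0
```

>>> jog_arm:
  targets:
    - {"xyz":[0,0,0.01],"spin":0}
    - {"xyz":[0,0,0.01],"spin":0}
    - {"xyz":[0,0,0.01],"spin":0}
    - {"xyz":[0,0,0],"spin":0}
    - {"xyz":[0,0,0],"spin":0}
    - {"xyz":[0,0,0],"spin":0}
    - {"xyz":[0,0,0],"spin":0}
    - {"xyz":[0,0,0],"spin":0}
    - {"xyz":[0,0,0],"spin":0}
    - {"xyz":[0,0,0],"spin":0}

```text
time: 16.45
tool_pos: [560.3, -71.1, 86.0]
tcp_rot: [3.14, 0.001, 1.763]
contact_force: [-0.3, 0.9, 9.2]
grip_width: 23.8
finger_force: 30.0
```

>>> jog_arm:
  targets:
    - {"xyz":[0,0,0.01],"spin":0}
    - {"xyz":[0,0,0.01],"spin":0}
    - {"xyz":[0,0,0],"spin":0}
    - {"xyz":[0,0,0],"spin":0}
    - {"xyz":[0,0,0],"spin":0}
    - {"xyz":[0,0,0],"spin":0}
    - {"xyz":[0,0,0],"spin":0}
    - {"xyz":[0,0,0],"spin":0}
    - {"xyz":[0,0,0],"spin":0}
    - {"xyz":[0,0,0],"spin":0}

```text
time: 17.7
tool_pos: [560.5, -71.1, 84.6]
tcp_rot: [3.14, 0.001, 1.763]
contact_force: [-1.0, 1.3, 10.0]
grip_width: 23.8
finger_force: 30.0
```

>>> jog_arm:
  targets:
    - {"xyz":[0,0,0.01],"spin":0}
    - {"xyz":[0,0,0.01],"spin":0}
    - {"xyz":[0,0,0],"spin":0}
    - {"xyz":[0,0,0],"spin":0}
    - {"xyz":[0,0,0],"spin":0}
    - {"xyz":[0,0,0],"spin":0}
    - {"xyz":[0,0,0],"spin":0}
    - {"xyz":[0,0,0],"spin":0}
    - {"xyz":[0,0,0],"spin":0}
    - {"xyz":[0,0,0],"spin":0}

```text
time: 18.95
tool_pos: [560.7, -71.2, 83.4]
tcp_rot: [3.139, 0.001, 1.763]
contact_force: [-0.8, 0.8, 11.8]
grip_width: 23.6
finger_force: 30.0
```

>>> jog_arm:
  targets:
    - {"xyz":[0,0,0.01],"spin":0}
    - {"xyz":[0,0,0.01],"spin":0}
    - {"xyz":[0,0,0],"spin":0}
    - {"xyz":[0,0,0],"spin":0}
    - {"xyz":[0,0,0],"spin":0}
    - {"xyz":[0,0,0],"spin":0}
    - {"xyz":[0,0,0],"spin":0}
    - {"xyz":[0,0,0],"spin":0}
    - {"xyz":[0,0,0],"spin":0}
    - {"xyz":[0,0,0],"spin":0}

```text
time: 20.2
tool_pos: [561.0, -71.3, 82.0]
tcp_rot: [3.139, 0.002, 1.763]
contact_force: [-1.2, 0.8, 12.5]
grip_width: 23.5
finger_force: 30.0
```

>>> jog_arm:
  targets:
    - {"xyz":[0,0,0.01],"spin":0}
    - {"xyz":[0,0,0.01],"spin":0}
    - {"xyz":[0,0,0],"spin":0}
    - {"xyz":[0,0,0],"spin":0}
    - {"xyz":[0,0,0],"spin":0}
    - {"xyz":[0,0,0],"spin":0}
    - {"xyz":[0,0,0],"spin":0}
    - {"xyz":[0,0,0],"spin":0}
    - {"xyz":[0,0,0],"spin":0}
    - {"xyz":[0,0,0],"spin":0}

```text
time: 21.45
tool_pos: [560.9, -71.3, 80.0]
tcp_rot: [3.139, 0.002, 1.763]
contact_force: [0.5, 1.2, 10.6]
grip_width: 23.5
finger_force: 30.0
```

>>> jog_arm:
  targets:
    - {"xyz":[0,0,0.01],"spin":0}
    - {"xyz":[0,0,0.01],"spin":0}
    - {"xyz":[0,0,0],"spin":0}
    - {"xyz":[0,0,0],"spin":0}
    - {"xyz":[0,0,0],"spin":0}
    - {"xyz":[0,0,0],"spin":0}
    - {"xyz":[0,0,0],"spin":0}
    - {"xyz":[0,0,0],"spin":0}
    - {"xyz":[0,0,0],"spin":0}
    - {"xyz":[0,0,0],"spin":0}

```text
time: 22.7
tool_pos: [561.0, -71.3, 78.7]
tcp_rot: [3.139, 0.002, 1.763]
contact_force: [-0.1, 0.9, 12.5]
grip_width: 23.1
finger_force: 30.0
```

>>> jog_arm:
  targets:
    - {"xyz":[0,0,0.01],"spin":0}
    - {"xyz":[0,0,0.01],"spin":0}
    - {"xyz":[0,0,0],"spin":0}
    - {"xyz":[0,0,0],"spin":0}
    - {"xyz":[0,0,0],"spin":0}
    - {"xyz":[0,0,0],"spin":0}
    - {"xyz":[0,0,0],"spin":0}
    - {"xyz":[0,0,0],"spin":0}
    - {"xyz":[0,0,0],"spin":0}
    - {"xyz":[0,0,0],"spin":0}

```text
time: 23.95
tool_pos: [561.0, -71.4, 77.5]
tcp_rot: [3.138, 0.002, 1.763]
contact_force: [-2.2, 0.6, 14.8]
grip_width: 23.8
finger_force: 30.0
```

>>> jog_arm:
  targets:
    - {"xyz":[0,0,-0.02],"spin":0}
    - {"xyz":[0,0,-0.02],"spin":0}
    - {"xyz":[0,0,-0.02],"spin":0}
    - {"xyz":[0,0,-0.02],"spin":0}
    - {"xyz":[0,0,-0.02],"spin":0}
    - {"xyz":[0,0,0],"spin":0}
    - {"xyz":[0,0,0],"spin":0}
    - {"xyz":[0,0,0],"spin":0}
    - {"xyz":[0,0,0],"spin":0}
    - {"xyz":[0,0,0],"spin":0}

```text
time: 25.2
tool_pos: [559.7, -70.9, 83.5]
tcp_rot: [-3.141, -0.0, 1.763]
contact_force: [-0.3, -0.7, 2.2]
grip_width: 23.5
finger_force: 30.0
```

>>> jog_arm:
  targets:
    - {"xyz":[0,0,-0.01],"spin":0}
    - {"xyz":[0,0,-0.01],"spin":0}
    - {"xyz":[0,0,0],"spin":0}
    - {"xyz":[0,0,0],"spin":0}
    - {"xyz":[0,0,0],"spin":0}
    - {"xyz":[0,0,0],"spin":0}
    - {"xyz":[0,0,0],"spin":0}
    - {"xyz":[0,0,0],"spin":0}
    - {"xyz":[0,0,0],"spin":0}
    - {"xyz":[0,0,0],"spin":0}

```text
time: 26.45
tool_pos: [559.5, -70.8, 84.9]
tcp_rot: [-3.141, -0.0, 1.763]
contact_force: [-0.6, 0.7, -7.0]
grip_width: 23.5
finger_force: 30.0
```

```bash
python3 - <<'E'
from h import *
u=np.array([np.cos(1.762),np.sin(1.762)])
t=bot.get_calibration("top")
# red/black centre with top bias from seat comparison
r=at(t,(370,182.2),50)[:2];b=at(t,(250.9,201),50)[:2];s=at(t,(303.1,192.8),52)[:2]
m=(r+b)/2; print("yaw",np.arctan2(*(b-r)[::-1]),"seat along rail from origin",(s-m)@u,"len",np.linalg.norm(b-r))
o=bot.get_obs();print(o["tool_pos"],o["contact_force"],o["tcp_rot"])
E
```

```text
yaw 1.7586133743414762 seat along rail from origin 24.458375373034336 len 374.3003403518115
[559.51996384 -70.78031473  84.89260425] [-0.5949643   0.73325509 -7.02504885] [-3.14086061e+00 -4.80422589e-04  1.76275337e+00]
```

>>> jog_arm:
  targets:
    - {"xyz":[0,0,0.017],"spin":0}
    - {"xyz":[-0.1,0,0],"spin":0}
    - {"xyz":[-0.2,0,0],"spin":0}
    - {"xyz":[-0.25,0,0],"spin":0}
    - {"xyz":[-0.25,0,0],"spin":0}
    - {"xyz":[-0.25,0,0],"spin":0}
    - {"xyz":[-0.25,0,0],"spin":0}
    - {"xyz":[-0.25,0,0],"spin":0}
    - {"xyz":[-0.15,0,0],"spin":0}
    - {"xyz":[-0.05,0,0],"spin":0}

```text
time: 27.7
tool_pos: [586.6, -209.2, 83.8]
tcp_rot: [3.142, 0.0, 1.762]
contact_force: [-1.5, 1.6, 1.1]
grip_width: 23.3
finger_force: 30.0
```

>>> jog_arm:
  targets:
    - {"xyz":[-0.03,0,0],"spin":0}
    - {"xyz":[-0.03,0,0],"spin":0}
    - {"xyz":[-0.03,0,0],"spin":0}
    - {"xyz":[-0.03,0,0],"spin":0}
    - {"xyz":[0,0,0],"spin":0}
    - {"xyz":[0,0,0],"spin":0}
    - {"xyz":[0,0,0],"spin":0}
    - {"xyz":[0,0,0],"spin":0}
    - {"xyz":[0,0,0],"spin":0}
    - {"xyz":[0,0,0],"spin":0}

```text
time: 28.95
tool_pos: [588.4, -217.8, 83.8]
tcp_rot: [3.142, -0.0, 1.763]
contact_force: [0.3, -0.8, -1.1]
grip_width: 23.9
finger_force: 30.0
```

>>> jog_arm:
  targets:
    - {"xyz":[-0.02,0,0],"spin":0}
    - {"xyz":[-0.02,0,0],"spin":0}
    - {"xyz":[-0.02,0,0],"spin":0}
    - {"xyz":[-0.02,0,0],"spin":0}
    - {"xyz":[0,0,0],"spin":0}
    - {"xyz":[0,0,0],"spin":0}
    - {"xyz":[0,0,0],"spin":0}
    - {"xyz":[0,0,0],"spin":0}
    - {"xyz":[0,0,0],"spin":0}
    - {"xyz":[0,0,0],"spin":0}

```text
time: 30.2
tool_pos: [589.6, -224.1, 83.8]
tcp_rot: [3.142, 0.0, 1.763]
contact_force: [0.1, 0.4, -2.0]
grip_width: 23.3
finger_force: 30.0
```

>>> jog_arm:
  targets:
    - {"xyz":[-0.02,0,0],"spin":0}
    - {"xyz":[-0.02,0,0],"spin":0}
    - {"xyz":[0,0,0],"spin":0}
    - {"xyz":[0,0,0],"spin":0}
    - {"xyz":[0,0,0],"spin":0}
    - {"xyz":[0,0,0],"spin":0}
    - {"xyz":[0,0,0],"spin":0}
    - {"xyz":[0,0,0],"spin":0}
    - {"xyz":[0,0,0],"spin":0}
    - {"xyz":[0,0,0],"spin":0}

```text
time: 31.45
tool_pos: [590.2, -227.0, 83.9]
tcp_rot: [3.142, -0.0, 1.763]
contact_force: [-0.7, 2.8, 2.9]
grip_width: 23.2
finger_force: 30.0
```

>>> jog_arm:
  targets:
    - {"xyz":[-0.02,0,0],"spin":0}
    - {"xyz":[-0.02,0,0],"spin":0}
    - {"xyz":[0,0,0],"spin":0}
    - {"xyz":[0,0,0],"spin":0}
    - {"xyz":[0,0,0],"spin":0}
    - {"xyz":[0,0,0],"spin":0}
    - {"xyz":[0,0,0],"spin":0}
    - {"xyz":[0,0,0],"spin":0}
    - {"xyz":[0,0,0],"spin":0}
    - {"xyz":[0,0,0],"spin":0}

```text
time: 32.7
tool_pos: [590.4, -228.1, 83.5]
tcp_rot: [-3.141, -0.004, 1.763]
contact_force: [-1.9, 9.7, 3.6]
grip_width: 23.4
finger_force: 30.0
```

>>> jog_arm:
  targets:
    - {"xyz":[0.02,0,0],"spin":0}
    - {"xyz":[0.005,0,0],"spin":0}
    - {"xyz":[0,0,0],"spin":0}
    - {"xyz":[0,0,0],"spin":0}
    - {"xyz":[0,0,0],"spin":0}
    - {"xyz":[0,0,0],"spin":0}
    - {"xyz":[0,0,0],"spin":0}
    - {"xyz":[0,0,0],"spin":0}
    - {"xyz":[0,0,0],"spin":0}
    - {"xyz":[0,0,0],"spin":0}

```text
time: 33.95
tool_pos: [590.4, -227.7, 83.8]
tcp_rot: [-3.142, -0.001, 1.763]
contact_force: [-3.1, 5.3, 3.7]
grip_width: 23.3
finger_force: 30.0
```

>>> jog_arm:
  targets:
    - {"xyz":[0,0,0],"spin":0}
    - {"xyz":[0,0,0],"spin":0}
    - {"xyz":[0,0,0],"spin":0}
    - {"xyz":[0,0,0],"spin":0}
    - {"xyz":[0,0,0],"spin":0}
    - {"xyz":[0,0,0],"spin":0}
    - {"xyz":[0,0,0],"spin":0}
    - {"xyz":[0,0,0],"spin":0}
    - {"xyz":[0,0,0],"spin":0}
    - {"xyz":[0,0,0],"spin":0}
  gripper: 55

```text
time: 35.2
tool_pos: [590.5, -228.3, 83.8]
tcp_rot: [3.142, -0.0, 1.763]
contact_force: [0.1, -1.1, -0.4]
grip_width: 50.4
finger_force: 0.0
```

>>> jog_arm:
  targets:
    - {"xyz":[0,0,-0.05],"spin":0}
    - {"xyz":[0,0,-0.1],"spin":0}
    - {"xyz":[0,0,-0.2],"spin":0}
    - {"xyz":[0,0,-0.3],"spin":0}
    - {"xyz":[0,0,-0.3],"spin":0}
    - {"xyz":[0,0,-0.3],"spin":0}
    - {"xyz":[-0.3,0,0],"spin":0}
    - {"xyz":[-0.3,0,0],"spin":0}
    - {"xyz":[-0.2,0,0],"spin":0}
    - {"xyz":[0,0,0],"spin":0}

```text
time: 36.45
tool_pos: [602.6, -292.1, 184.1]
tcp_rot: [3.141, 0.0, 1.761]
contact_force: [-0.2, -0.2, 0.3]
grip_width: 51.2
finger_force: 0.0
```

```bash
python3 - <<'E'
from h import *
o=bot.get_obs();print(o["time"],o["tool_pos"],o["contact_force"],o["grip_width"])
c=bot.get_calibration("wrist");im=bot.capture("wrist");cv2.imwrite("pics/w3.png",im)
P=proj(c,[590.2,-228,117],True);print(P)
for dz,n in [(117,"grip top")]:
    pass
np.save("c3.npy",c,allow_pickle=True)
x,y=P.astype(int);cr=im[max(0,y-90):y+90,x-110:x+110]
cv2.imwrite("pics/w3c.png",cv2.resize(cr,None,fx=3.3,fy=3.3,interpolation=2)); print(x-110,max(0,y-90))
E
```

```text
36.45 [ 602.62704272 -292.07661394  184.05790123] [-0.21438735 -0.23783539  0.29349308] 51.18377369603594
[280.84069994 132.89525073]
170 42
```

View pics/w3c.png

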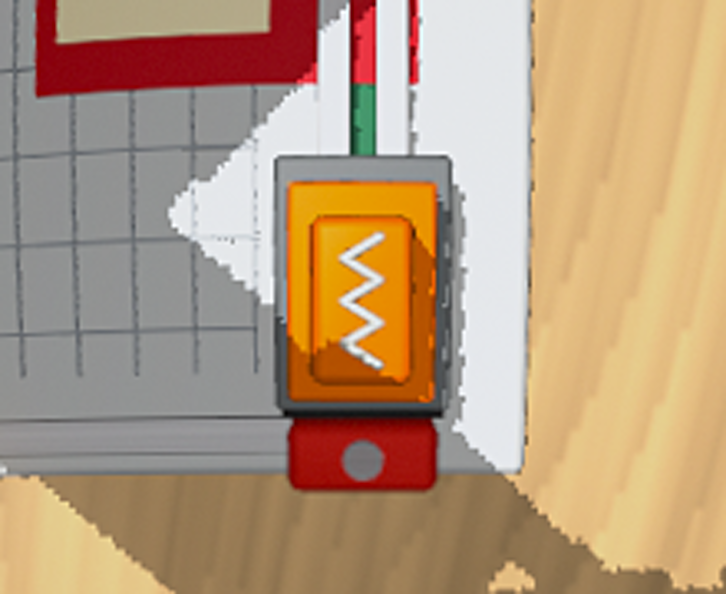

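The picture shows the orange head centred and square on the carriage plate, its grip at about (280,132) in the full image. The carriage is touching the red stop and the gripper is clear, so I'm handing in.

```bash
python3 -c "
from plant import bot
print(bot.close_job())"
```

```text
the job is handed in; nothing more can be done
None
```

The orange head is clicked home on the carriage (it held against a 7 N test pull), the carriage is drawn to the red stop, the head is released, and the job was handed in at about 36.5 s; no verdict was returned.

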